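# Sort stripped engine parts into the wash carrier

## Task

Sort the two loose ball bearings and the two loose rocker arms from the mat into the two-bin wash carrier, each into the bin that already holds one of its kind; reach in under the low spray pipe and set them down, do not let them fall from above the pipe. Then push the loaded carrier along its rail to the wash station until the spring roller has clicked in between the carrier's two pins, and let go. Leave the oil bottle, the screwdriver and the tin alone.

Things in the scene. Friction and masses are not known exactly. Their poses are not given: they have to be found in the camera images.
- bearing_1: ball bearing, a plain steel disc 35 mm across and 12 mm high, lying flat; origin at the centre of its underside, z up. Starts on the 4 mm thick black mat
- bearing_2: second ball bearing, a plain steel disc 35 mm across and 12 mm high, lying flat; origin at the centre of its underside, z up. Starts on the mat
- rocker_1: rocker arm of bare aluminium lying flat: a bar 56 mm long (its x axis), 13 mm wide and 12 mm high, with an upright round boss 20 mm across and 16 mm high at its middle and a small screw standing to 19 mm near its +x end; origin at the centre of its underside, z up. Starts on the 4 mm thick black mat
- rocker_2: second rocker arm of bare aluminium lying flat: a bar 56 mm long (its x axis), 13 mm wide and 12 mm high, with an upright round boss 20 mm across and 16 mm high at its middle and a small screw standing to 19 mm near its +x end; origin at the centre of its underside, z up. Starts on the mat
- bearing_sample: ball bearing, a plain steel disc 35 mm across and 12 mm high, lying flat; origin at the centre of its underside, z up. It already lies in one of the two bins: that bin is for bearings
- rocker_sample: rocker arm of bare aluminium lying flat: a bar 56 mm long (its x axis), 13 mm wide and 12 mm high, with an upright round boss 20 mm across and 16 mm high at its middle and a small screw standing to 19 mm near its +x end; origin at the centre of its underside, z up. It already lies in the other bin: that bin is for rocker arms
- bin_plus (a point): centre of the inner floor of the +y bin of the carrier. Frame: x across the rail (away from the robot), y along the rail (the way the carrier travels), z up. The bin is open on top, 92 mm (x) by 109 mm (y) inside, 4 mm walls; the front, side and dividing walls rise 29 mm above this floor, the rear (+x) wall 44 mm. The floor is 41 mm above the bench
- bin_minus (a point): centre of the inner floor of the -y bin of the carrier. Frame: x across the rail (away from the robot), y along the rail (the way the carrier travels), z up. The bin is open on top, 92 mm (x) by 109 mm (y) inside, 4 mm walls; the front, side and dividing walls rise 29 mm above this floor, the rear (+x) wall 44 mm. The floor is 41 mm above the bench
- knob_top (a point): top centre of the carrier's upright black knob, 18 mm across, 30 mm tall above its tongue, its top 67 mm above the bench; in the frame of the bins it stands 90 mm towards the robot from the line of bin centres and 165 mm to -y of the carrier's middle. A handle to push the carrier by
- notch (a point): point midway between the two upright steel pins (12 mm thick, 19 mm apart along y) on the carrier's rear edge, 62 mm behind the line of bin centres, at the carrier's middle; same axes as the bins
- carrier (a joint): travel of the carrier along the rail from its start, m: 0 to 0.25, growing along +y of the bins. It slides with slight friction (about 1.5 N)
- station: wash station: grey slotted bar, 90 mm long, fixed on the bench behind the rail; origin on the bench at its middle, x away from the rail, y along the rail, the way the carrier travels. A clamp block on it (to 65 mm high) holds a steel spring roller, 14 mm across, that points at the rail. The block is clamped anywhere up to 20 mm to either side of the bar's middle: find the roller by feel or by eye
- roller (a joint): how far the station's spring roller is pushed back, m: 0 free, about 0.006 on the crest of a carrier pin, about 0.0015 when it sits clicked in between the two pins. Coming from the start, it meets the first pin 20 mm before home, the push then rises by about 4 N, and 10 mm before home the roller passes the crest and draws the carrier in by itself
- washrail: fixed rail under the carrier, 36 mm wide, 25 mm high, 720 mm long along its y axis; origin at the middle of its underside, x away from the robot. Two posts at y = -390 and +390 mm carry the spray pipe
- pipe (a point): middle of the axis of the fixed spray pipe: a steel tube 28 mm across along y of the rail, 780 mm long, 200 mm above the bench, crossing over the middle of both bins (6 mm nearer the robot); nozzles hang to 178 mm above the bench. A gripper pointing straight down cannot get past it; one tilted about 40 degrees, fingers pointing down and away from the robot, can reach in below it
- oil_bottle: bystander: white oil bottle, 56 mm across, 150 mm high; origin under its centre
- screwdriver: bystander: screwdriver with red handle, lying; origin under its middle
- tin: bystander: open steel tin, 80 mm across, 60 mm high; origin under its centre
Not all that is in view belongs to the job. Leave any blue or yellow look-alike of the rocker_1 alone.

How it is judged:
By the outcome, as a careful person would: the job done as asked, in the order asked, and still so for the second after the job is handed in, with the robot touching nothing.
It also fails if it takes over 72 s, if anything falls off the work surface, if the arm or the gripper's body presses on something with over 40 N, if the wrist force passes 120 N, or if a joint passes its speed limit or range.

## Robot

A 7-joint arm with a two-finger parallel gripper is mounted at the origin on the work surface. World frame = base frame: x ahead of the robot, y to its left, z up, the work surface at z = 0. Lengths are in mm, angles in rad, forces in N, time in s.
With the tool pointing down it reaches from about 400 to 900 mm from the base axis. Payload 5.5 kg.
Tool frame: the origin (TCP) lies at the very end of the fingers, on their centre line; the grasp point (between the pads) lies 19 mm behind it; z points along the fingers, y is the line along which they close (so a half turn about z gives the same grasp; the last joint's range is limited). The gripper opens to 92 mm and grips with 3 to 60 N. Pads are 19 mm wide; open, the fingers measure 130 mm over their backs; the gripper's body (75 mm by 190 mm) begins 47 mm behind the grasp point.
Start: joints at [-1.011, 0.501, -0.427, 1.55, 0.221, 1.138, -0.21], TCP at [190.062, 621.592, 226.729] pointing down, gripper open.
Joint ranges: [-2.88, 2.88], [-0.31, 2.03], [-1.54, 1.56], [0.2, 2.42], [-1.41, 4.55], [0.19, 2.02], [-2.57, 2.57]. Speed limits (rad/s): [2.57, 2.57, 3.14, 3.14, 3.14, 3.14, 3.14].

## Interface

Orientations are given as a rotation vector (axis times angle).
In Python, from workcell import robot, viewer gives the robot as it stands. Calls block until the motion is done:
- robot.move_pose(position, orientation): joint-space move of the TCP to a pose.
- robot.move_linear(position, rotation=None, velocity=150, until_force=None): straight line of the TCP; rotation=None keeps the orientation; velocity is the mean speed in mm/s. With until_force (N) it stops when the force on the tool has changed by that much, and returns True; else False.
- robot.goto_joints(angles): joint-space move.
- robot.gripper_open() and robot.clamp(): open the fingers fully, or close them until they stop; the grip force is fixed at half the most.
- robot.pause(seconds).
- robot.ik(position, orientation): joint angles nearest the present ones, or None.
- viewer.read_camera(name): name is "scene" or "top" or "wrist"; returns the picture (400x640x3 uint8, blue, green, red); there is no depth.
- viewer.camera_params(name): a dict with "intrinsics" (3x3 intrinsics, pixels), "position" and "attitude" of the camera in the world. Camera axes: x right, y down, z forward; pixel columns grow to the right and rows downward; lengths in mm; the calibration is good to about 2 mm. A picture is of the moment at which its call begins: read the wrist's pose just before it. camera_params takes no time and is no camera call; for the wrist camera it gives the pose at the moment of the call.
A pose or a line that the arm cannot do raises robot.Unreachable and nothing moves.
- robot.job_done(): hands the job in; it is judged then, once.
Readings, each from a call of its own:
- robot.get_clock(): time.
- robot.get_joint_positions(): joint angles.
- robot.get_joint_velocities(): joint speeds.
- robot.get_joint_torque(): joint torques, N m.
- robot.get_tcp_pos(): TCP position.
- robot.get_ee_rot(): TCP orientation.
- robot.get_force(): force on the tool from outside, world axes, zero at the start.
- robot.get_torque(): the same for the moment, N m.
- robot.get_gripper_width(): finger opening in mm.
- robot.get_gripper_force(): force on a finger pad.
Only numpy, scipy, OpenCV 4.12 (cv2) and the standard library are available. Lean on these libraries where they do the work, as an engineer would, in place of code of your own. Each camera call takes 0.05 s, during which the arm holds its last target. There are 200 camera calls.

## Working session

There is one attempt and no reset: what is moved stays moved. The work goes in short steps, each a Python script; the robot and the scene stay as the last script left them, time stands still between calls to the robot, and variables do not carry over. Pictures are saved under pics/ and viewed, at most 10 in all, crops included, and the job is handed in when it is done.

```bash
ls; mkdir -p pics
python3 - <<'E'
from workcell import robot, viewer
import cv2, numpy as np
for n in ("scene","top","wrist"):
    p=viewer.camera_params(n); print(n,p)
    cv2.imwrite(f"pics/{n}0.png",viewer.read_camera(n))
print(robot.get_clock(),robot.get_ee_rot())
E
```

```text
pics
scene {'intrinsics': array([[370.13206932,   0.        , 322.03529559],
       [  0.        , 370.13206932, 197.11663009],
       [  0.        ,   0.        ,   1.        ]]), 'position': array([933.10371119, 290.96428749, 912.77919545]), 'attitude': array([-1.26924685, -2.47564038,  0.73683732])}
top {'intrinsics': array([[380.68939269,   0.        , 312.6729076 ],
       [  0.        , 380.68939269, 200.94809027],
       [  0.        ,   0.        ,   1.        ]]), 'position': array([ 311.49353079,  -27.47979907, 1193.18900073]), 'attitude': array([-2.20357016,  2.00170837, -0.21883756])}
wrist {'intrinsics': array([[312.22969485,   0.        , 314.59401659],
       [  0.        , 312.22969485, 200.24678599],
       [  0.        ,   0.        ,   1.        ]]), 'position': array([115.95955752, 642.68372998, 384.76504841]), 'attitude': array([2.32973674, 1.72330937, 0.24610517])}
0.15 [-4.64562971e-01 -3.10675756e+00  2.32724719e-03]
```

View pics/scene0.png

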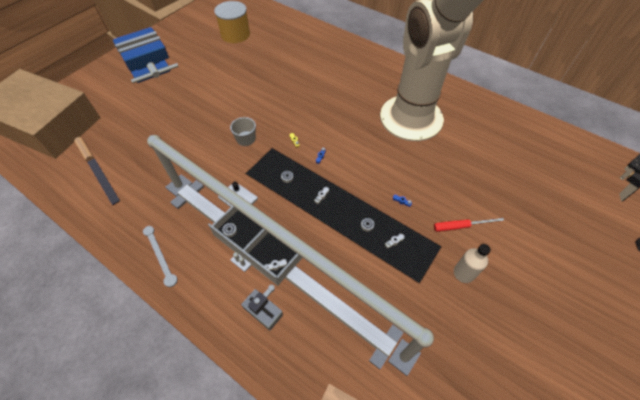

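View pics/top0.png

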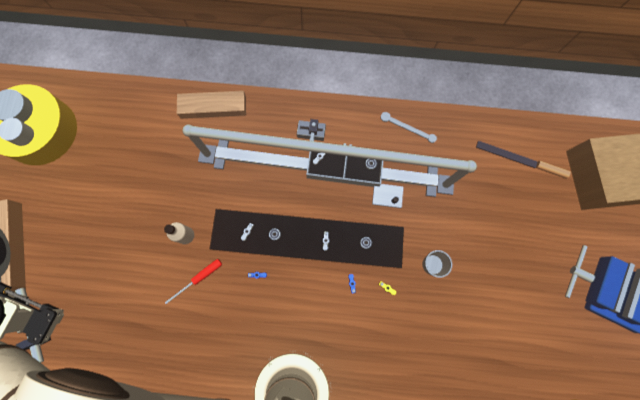

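The top view shows the mat at columns 210–404, with rockers at (247,232) and (326,240) and bearings at (274,234) and (366,242). The rocker sample is in the left (+y) bin at (319,157) and the bearing sample in the right (−y) bin at (371,163). The knob is at (394,200) and the station at (311,129). I'll measure these roughly now, then take a wrist view.

```bash
cat > h.py <<'E'
from workcell import robot, viewer
import cv2, numpy as np
from scipy.spatial.transform import Rotation as R
def ray(p,uv):
    d=np.linalg.inv(p["intrinsics"])@np.array([uv[0],uv[1],1.]); return np.array(p["position"]),R.from_rotvec(p["attitude"]).apply(d)
def onz(p,uv,z):
    o,d=ray(p,uv); return o+d*(z-o[2])/d[2]
def proj(p,X):
    c=R.from_rotvec(p["attitude"]).inv().apply(np.array(X,float)-p["position"]); q=p["intrinsics"]@c; return q[:2]/q[2]
def tri(p1,u1,p2,u2):
    o1,d1=ray(p1,u1);o2,d2=ray(p2,u2); d1/=np.linalg.norm(d1);d2/=np.linalg.norm(d2)
    t=np.linalg.lstsq(np.c_[d1,-d2],o2-o1,rcond=None)[0]; a,b=o1+d1*t[0],o2+d2*t[1]
    return (a+b)/2,np.linalg.norm(a-b)
def down(yaw,tilt=0):
    # fingers close along y_tool; yaw 0: y_tool=-world y ; tilt leans fingers to +x (about world y)
    return (R.from_euler('y',-tilt)*R.from_euler('z',yaw)*R.from_euler('x',np.pi)).as_rotvec()
E
python3 - <<'E'
from h import *
P={n:viewer.camera_params(n) for n in("top","scene")}
t=P["top"]
for n,uv,z in [("r1",(247,232),16),("r2",(326,240),16),("b1",(274,234),16),("b2",(366,242),16),("samR",(319,157),53),("samB",(371,163),53),("knob",(394,200),67),("mat",(217,210),4),("mat",(404,228),4),("mat",(402,267),4),("mat",(210,249),4),("binFL",(307,178),70),("binFR",(380,185),70),("pipeL",(187,130),200),("pipeR",(472,166),200),("stn",(311,129),65),("tin",(438,263),60)]: print(n,onz(t,uv,z).round(0))
for uvT,uvS in [((187,130),(425,338)),((472,166),(153,141)),((394,200),(235,187)),((394,200),(237,187))]: 
    print(tri(t,uvT,P["scene"],uvS))
print(R.from_rotvec(robot.get_ee_rot()).as_matrix().round(2))
w=viewer.camera_params("wrist"); print((R.from_rotvec(robot.get_ee_rot()).inv()*R.from_rotvec(w["attitude"])).as_matrix().round(3), R.from_rotvec(robot.get_ee_rot()).inv().apply(w["position"]-robot.get_tcp_pos()))
for yaw in (0,np.pi/2,-np.pi/2,np.pi):
  for tilt in(0,.7): print(yaw,tilt,robot.ik([450,0,260],down(yaw,tilt)))
E
```

```text
r1 [449. 187.  16.]
r2 [448. -59.  16.]
b1 [451. 103.  16.]
b2 [ 454. -183.   16.]
samR [702. -14.  53.]
samB [ 698. -178.   53.]
knob [ 583. -253.   67.]
mat [511. 294.   4.]
mat [ 510. -301.    4.]
mat [ 389. -300.    4.]
mat [387. 297.   4.]
binFL [625.  17.  70.]
binFR [ 625. -207.   70.]
pipeL [694. 357. 200.]
pipeR [ 666. -433.  200.]
stn [788.  20.  65.]
tin [ 407. -393.   60.]
(array([694.31556488, 355.91596635, 201.11715739]), np.float64(1.7772845507102897))
(array([ 665.84696018, -432.90770705,  198.22870053]), np.float64(2.245881050159818))
(array([ 587.9978073 , -257.43882292,   47.70666098]), np.float64(2.415731106225743))
(array([ 586.15381133, -254.95807489,   48.53703773]), np.float64(3.0212533963106245))
[[-0.96  0.29 -0.  ]
 [ 0.29  0.96 -0.  ]
 [ 0.   -0.   -1.  ]]
[[-0.001 -0.959 -0.284]
 [ 1.    -0.    -0.002]
 [ 0.002 -0.284  0.959]] [  77.16324449   -1.15167409 -158.98609057]
0 0 [-0.34435608  0.06862043  0.29924331  2.00979862 -0.02309152  1.06632699
 -1.60540954]
0 0.7 None
1.5707963267948966 0 [-0.18597233  0.0703539   0.13261774  2.00509368 -0.01061535  1.06678466
 -0.04855209]
1.5707963267948966 0.7 None
-1.5707963267948966 0 None
-1.5707963267948966 0.7 None
3.141592653589793 0 [-0.10851472  0.07187636  0.05125842  2.00273732 -0.00420133  1.06707678
  1.51543584]
3.141592653589793 0.7 None
```

Run:
```python
from h import *
for x,z in((450,12),(450,60),(450,120),(600,150),(680,75),(710,75)):
  for tl in (.5,.6,.7):
    print(x,z,tl,[None if (q:=robot.ik([x,y,z],down(np.pi,tl))) is None else q.round(2).tolist() for y in (-180,0,190)])
robot.move_pose([450,-20,270],down(np.pi))
w=viewer.camera_params("wrist"); im=viewer.read_camera("wrist"); cv2.imwrite("pics/w1.png",im); import pickle; pickle.dump(w,open("w1.pkl","wb"))
print(robot.get_clock())
```

```text
450 12 0.5 [None, None, None]
450 12 0.6 [None, None, None]
450 12 0.7 [None, None, None]
450 60 0.5 [None, None, None]
450 60 0.6 [None, None, None]
450 60 0.7 [None, None, None]
450 120 0.5 [None, None, [-0.6, 0.19, -0.09, 2.42, 1.19, 0.35, -0.21]]
450 120 0.6 [None, None, None]
450 120 0.7 [None, None, None]
600 150 0.5 [[0.67, 0.34, -0.38, 2.11, -0.16, 0.24, 2.06], [0.09, 0.26, -0.17, 2.2, 0.39, 0.2, 1.14], [-0.38, 0.32, -0.12, 2.11, 0.81, 0.36, 0.38]]
600 150 0.6 [[1.27, 0.56, -1.09, 2.17, 1.25, 0.28, 0.81], [0.51, 0.31, -0.65, 2.27, 1.52, 0.22, 0.07], [-0.52, 0.31, 0.01, 2.19, 1.23, 0.29, -0.07]]
600 150 0.7 [[1.29, 0.55, -1.06, 2.24, 1.93, 0.19, 0.16], [0.87, 0.48, -1.07, 2.33, 2.0, 0.45, -0.3], [-0.66, 0.32, 0.13, 2.26, 1.76, 0.31, -0.65]]
680 75 0.5 [[0.81, 0.65, -0.66, 1.96, 0.97, 0.26, 1.02], [0.3, 0.55, -0.43, 2.04, 1.24, 0.24, 0.38], [-0.37, 0.55, -0.05, 1.97, 0.95, 0.26, 0.28]]
680 75 0.6 [[0.99, 0.74, -0.86, 2.03, 1.66, 0.29, 0.44], [0.55, 0.64, -0.73, 2.11, 1.87, 0.4, -0.14], [-0.44, 0.55, 0.01, 2.04, 1.6, 0.23, -0.4]]
680 75 0.7 [[1.02, 0.76, -0.85, 2.09, 2.25, 0.29, -0.12], [0.52, 0.64, -0.69, 2.18, 2.29, 0.45, -0.55], [-0.52, 0.57, 0.07, 2.11, 2.16, 0.31, -0.99]]
710 75 0.5 [[0.57, 0.62, -0.37, 1.9, 0.35, 0.19, 1.56], [0.3, 0.59, -0.43, 1.97, 1.13, 0.27, 0.5], [-0.31, 0.59, -0.09, 1.9, 0.91, 0.3, 0.36]]
710 75 0.6 [[0.96, 0.78, -0.87, 1.96, 1.57, 0.33, 0.53], [0.43, 0.63, -0.59, 2.04, 1.8, 0.32, -0.1], [-0.42, 0.59, 0.02, 1.97, 1.47, 0.22, -0.24]]
710 75 0.7 [[0.98, 0.79, -0.85, 2.03, 2.13, 0.29, 0.01], [0.54, 0.69, -0.72, 2.11, 2.2, 0.46, -0.43], [-0.51, 0.6, 0.1, 2.04, 2.12, 0.27, -0.94]]
2.6583
```

View pics/w1.png

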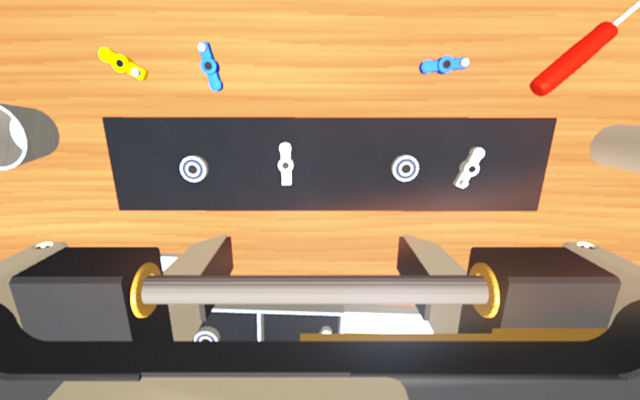

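The wrist view shows the mat at rows 118–210. Bearings are at (193,169) and (405,168), rockers at (286,164) and (470,168); the blue and yellow look-alikes lie off the mat. Tilted pick isn't reachable with a +x heading, so I'll try other headings while measuring precisely.

Run:
```python
from h import *
import pickle
w=pickle.load(open("w1.pkl","rb")); im=cv2.imread("pics/w1.png")
print("cam",w["position"])
roi=np.zeros(im.shape[:2],np.uint8); cv2.fillPoly(roi,[np.array([[110,122],[550,122],[534,206],[124,206]])],255)
m=((cv2.cvtColor(im,cv2.COLOR_BGR2GRAY)>120)*255).astype(np.uint8)&roi
m=cv2.morphologyEx(m,cv2.MORPH_CLOSE,np.ones((5,5)))
objs={}
for c in cv2.findContours(m,cv2.RETR_EXTERNAL,cv2.CHAIN_APPROX_NONE)[0]:
    if cv2.contourArea(c)<150: continue
    P=np.array([onz(w,p[0],15)[:2] for p in c],np.float32)
    (cx,cy),(a,b),t=cv2.minAreaRect(P); box=cv2.boxPoints(((cx,cy),(a,b),t))
    e=max((box[1]-box[0],box[2]-box[1]),key=np.linalg.norm); ang=np.degrees(np.arctan2(e[1],e[0]))
    print((round(cx,1),round(cy,1)),(round(a,1),round(b,1)),"long axis deg",round(ang,1)); objs[(cx,cy)]=ang
for (x,y) in objs:
  for tl in (.7,):
    f=[]
    for h in range(-180,180,30):
      r=(R.from_euler('z',np.radians(h))*R.from_rotvec(down(np.pi,tl))).as_rotvec()
      ok=[robot.ik([x,y,z],r) is not None for z in(12,80)]
      if all(ok): f.append(h)
    print(round(x),round(y),tl,"headings",f)
a=cv2.imread("pics/top0.png")[115:215,290:410]; b=cv2.imread("pics/scene0.png")[170:335,205:325]
cv2.imwrite("pics/c1.png",cv2.resize(a,None,fx=6,fy=6,interpolation=cv2.INTER_CUBIC)[:600]); cv2.imwrite("pics/c2.png",cv2.resize(b,None,fx=3.6,fy=3.6,interpolation=cv2.INTER_CUBIC))
```

```text
cam [372.76124234 -20.29727564 428.94887619]
(450.0, 100.8) (37.8, 35.8) long axis deg 47.3
(450.6, -184.0) (36.2, 38.4) long axis deg -48.1
(449.5, 186.8) (28.3, 58.9) long axis deg -14.2
(444.7, -60.4) (21.4, 58.1) long axis deg -1.1
450 101 0.7 headings [-180, -150, -120, -90, -60, 60, 90, 120, 150]
451 -184 0.7 headings [-180, -150, -120, -90, 30, 60, 90, 120, 150]
450 187 0.7 headings [-180, -150, -120, -90, -60, -30, 90, 120, 150]
445 -60 0.7 headings [-180, -150, -120, -90, -60, 60, 90, 120, 150]
```

View pics/c1.png

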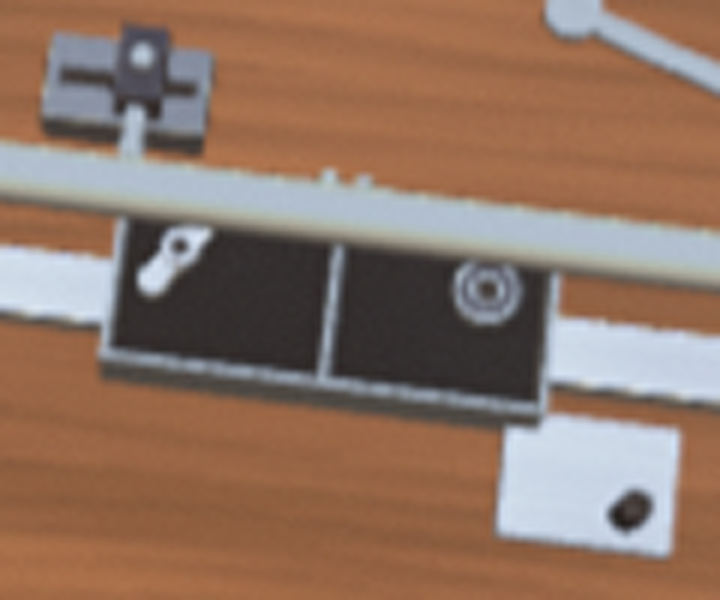

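View pics/c2.png

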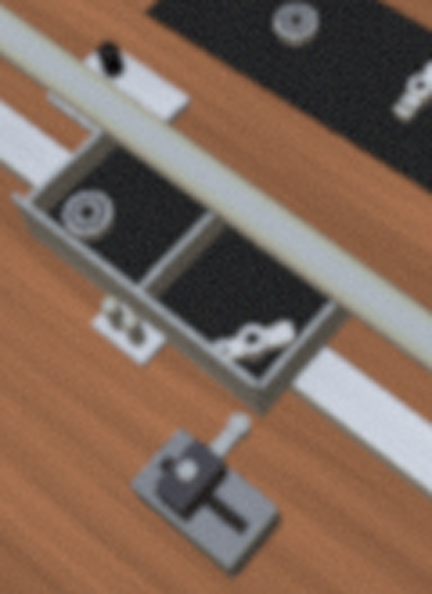

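The top crop shows the bearing sample at the (487,288) corner of the −y bin and the rocker sample at (180,245) in the +y bin. The knob is at (635,508), the roller rod around (133,125), and the pins at (330,175) and (365,182). The scene crop agrees: bearing at (88,213), boss at (252,340), roller tip at (240,420). Next I'll triangulate these points and refine the picks.

Run:
```python
from h import *
import pickle
T,S=viewer.camera_params("top"),viewer.camera_params("scene")
t=lambda X,Y:(290+X/6,115+Y/6); s=lambda X,Y:(205+X/3.6,170+Y/3.6)
for n,a,b in [("bear smp",(487,288),(88,213)),("rock boss",(180,245),(252,340)),("knob",(637,500),(110,48)),("pinA-",(365,182),(113,303)),("pinB+",(330,175),(137,327)),("block bolt",(143,55),(188,466)),("roller tip",(130,150),(243,417)),("divider front",(325,378),(0,0))]:
    if n[0]!="d":
        p,e=tri(T,t(*a),S,s(*b)); print(n,p.round(1),round(e,1))
for n,a in [("frontL out",(103,357)),("frontR out",(543,412)),("div front",(325,378)),("div back",(338,248))]: print(n,onz(T,t(*a),70).round(1))
for z in (41,53): print("bear top z",z,onz(T,t(487,288),z).round(1), onz(S,s(88,213),z).round(1)," rock ",onz(T,t(180,245),z+4).round(1),onz(S,s(252,340),z+4).round(1))
print("knob67",onz(T,t(637,500),67),onz(S,s(110,48),67)," pins52",onz(T,t(347,178),60),onz(S,s(125,315),60))
# refine rockers: PCA + boss hole (dark hole centroid)
w=pickle.load(open("w1.pkl","rb")); im=cv2.imread("pics/w1.png"); g=cv2.cvtColor(im,cv2.COLOR_BGR2GRAY)
for c,z in(((470,168),20),((286,164),20)):
    x0,y0=c[0]-30,c[1]-30; sub=(g[y0:y0+60,x0:x0+60]>120).astype(np.uint8)
    n,l,st,ce=cv2.connectedComponentsWithStats(sub); k=1+np.argmax(st[1:,4]); ys,xs=np.where(l==k)
    P=np.array([onz(w,(x+x0,y+y0),16)[:2] for x,y in zip(xs,ys)]); u,sv,vt=np.linalg.svd(P-P.mean(0),full_matrices=False); d=vt[0]*np.sign(vt[0][0])
    n2,l2,st2,ce2=cv2.connectedComponentsWithStats(1-sub); 
    holes=[(ce2[i]+[x0,y0],st2[i,4]) for i in range(1,n2) if st2[i,4]<200]
    print(P.mean(0).round(1),"ang",np.degrees(np.arctan2(d[1],d[0])).round(1),[(onz(w,h,20)[:2].round(1),a) for h,a in holes])
for y in(-180,-80,0,20):
    print([None if (q:=robot.ik(p,down(np.pi-.035,.7))) is None else q.round(2).tolist() for p in ([590,y,179],[674,y,79])])
```

```text
bear smp [ 698.2 -177.5   49.7] 2.6
rock boss [705.4 -15.3  52.5] 2.3
knob [ 587.  -256.7   66.4] 5.3
pinA- [ 744.2 -107.5   64.6] 4.7
pinB+ [747.4 -87.3  57.8] 9.7
block bolt [800.9  13.5  72.5] 2.6
roller tip [752.8  16.2  58.4] 3.7
frontL out [636.3  17.2  70. ]
frontR out [ 629.  -208.4   70. ]
div front [636.2 -96.6  70. ]
div back [706.3 -97.8  70. ]
bear top z 41 [ 701.9 -179.7   41. ] [ 695.2 -180.9   41. ]  rock  [708.6 -16.2  45. ] [702.9 -16.9  45. ]
bear top z 53 [ 697.9 -178.1   53. ] [ 698.5 -174.4   53. ]  rock  [704.5 -16.3  57. ] [706.1 -12.6  57. ]
knob67 [ 588.42780994 -258.84579393   67.        ] [ 586.08484791 -253.68354022   67.        ]  pins52 [ 748.70018001 -100.21290449   60.        ] [743.83249048 -94.55818813  60.        ]
[448.8 185.8] ang -22.3 [(array([450.2, 187.5]), np.int32(20))]
[443.8 -59.8] ang 0.8 []
[[1.47, 0.61, -1.29, 2.24, 1.58, 0.3, 0.51], [1.3, 1.12, -1.31, 2.1, 1.98, 0.68, 0.4]]
[[1.26, 0.51, -1.28, 2.32, 1.8, 0.37, 0.05], [1.11, 1.09, -1.31, 2.17, 2.08, 0.81, 0.13]]
[[1.05, 0.48, -1.29, 2.34, 1.81, 0.49, -0.14], [0.94, 1.09, -1.31, 2.18, 2.1, 0.92, -0.03]]
[[0.99, 0.48, -1.29, 2.33, 1.8, 0.53, -0.17], [0.89, 1.09, -1.31, 2.18, 2.1, 0.95, -0.06]]
```

The readings agree: carrier centre is about (683,−96), yaw −2°, and the notch estimates match. Home travel is about 113 mm. Objects get picked vertically and released with a 40° tilt just above the bin walls, because the 130 mm fully open fingers don't fit the 109 mm bin. Rocker_1 goes first.

```bash
cat >> h.py <<'E'
YAW=-0.0354; TILT=0.7
M=np.array([683.,-96.]); RZ=R.from_euler('z',YAW)
def rail(x,y): return M+RZ.apply([x,y,0])[:2]          # rail-frame offset from the carrier middle
TOOLZ=RZ.apply([np.sin(TILT),0,-np.cos(TILT)]); ROT=(RZ*R.from_rotvec(down(np.pi,TILT))).as_rotvec()
def pick(x,y,beta,z):
    r=down(np.pi+beta)
    robot.gripper_open(); robot.move_pose([x,y,90],r); robot.move_linear([x,y,z],velocity=120)
    robot.clamp(); robot.move_linear([x,y,110],velocity=250)
    print("picked: width",robot.get_gripper_width(),"pad",robot.get_gripper_force(),"t",robot.get_clock())
def place(rx,ry,off=4,z=79.):
    p=np.r_[rail(rx,ry),z]; p[:2]-=TOOLZ[:2]*off         # object sits `off` beyond the tips
    pre=p-130*TOOLZ
    robot.move_pose(pre,ROT); print("pre",robot.get_joint_positions().round(2),robot.get_gripper_width(),robot.get_clock())
    robot.move_linear(p,velocity=150); print("in",robot.get_force().round(1),robot.get_gripper_width())
    robot.gripper_open(); robot.pause(.2); robot.move_linear(pre,velocity=250); print("out t",robot.get_clock())
E
python3 - <<'E'
from h import *
pick(450,187,np.radians(-22),9)
print(robot.ik(np.r_[rail(-3,18.5),79.]-130*TOOLZ,ROT))
print(robot.ik(np.r_[rail(-3,18.5),79.],ROT),robot.get_joint_positions().round(2))
cv2.imwrite("pics/p1.png",viewer.read_camera("wrist"))
E
```

```text
picked: width 18.54740677815596 pad 29.999801516532898 t 6.45
[ 1.21403996  0.52257595 -1.28789255  2.30776238  1.80345646  0.42956895
  0.03664587]
[ 0.72629162  0.66586304 -0.75623587  2.16345818  2.30232167  0.40541542
 -0.44395433] [-0.39  0.34 -0.07  2.06  0.03  0.74  0.71]
```

```bash
python3 - <<'E'
import re
s=open('h.py').read()
s=s.replace('''    robot.move_pose(pre,ROT); print("pre"''','''    try: robot.move_linear(pre,ROT,velocity=180); print("lin")
    except robot.Unreachable:
        robot.move_linear([500,p[1],200],velocity=250); robot.move_pose(pre,ROT); print("joint")
    print("pre"''')
open('h.py','w').write(s)
E
python3 - <<'E'
from h import *
place(-3,56.5-38)
cv2.imwrite("pics/p2.png",viewer.read_camera("scene"))
E
```

```text
joint
pre [ 1.22  0.51 -1.29  2.31  1.81  0.42  0.03] 18.402726164580542 9.3917
in [ 0.2  0.1 -0.4] 18.475005791582905
out t 12.5083
```

Run:
```python
import cv2,numpy as np
a=cv2.imread("pics/p2.png")[170:290,190:340]; b=cv2.imread("pics/p1.png")
a=cv2.resize(a,None,fx=3.3,fy=3.3,interpolation=cv2.INTER_CUBIC)
b=cv2.resize(b,(480,300))
c=np.zeros((700,500,3),np.uint8)[:600]; c=np.zeros((400,800,3),np.uint8); c[:396,:495]=a[:,:495]; c[:190,495:799]=cv2.resize(b,(304,190)); cv2.imwrite("pics/p3.png",c)
```

```text
(no output)
```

View pics/p3.png

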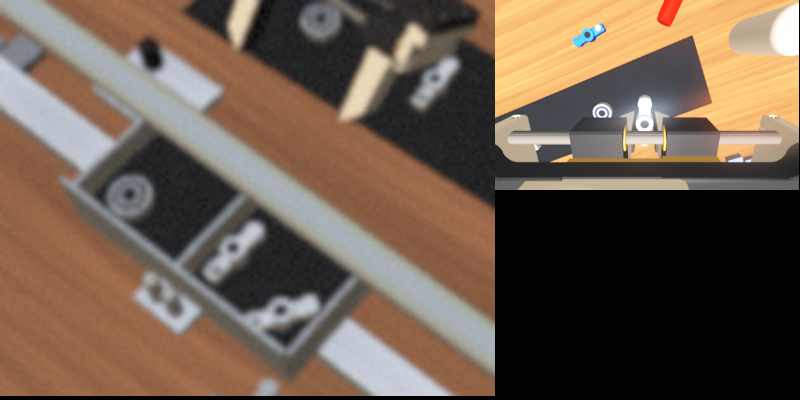

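Rocker_1 lies flat by the divider at crop (233,248), and the sample is at (282,310). Next I'll measure the gap and place rocker_2 in it.

Run:
```python
from h import *
S=viewer.camera_params("scene"); s=lambda X,Y:(190+X/3.3,170+Y/3.3)
rel=lambda p: RZ.inv().apply(np.r_[p[:2]-M,0])[:2].round(1)
for n,u,z in (("r1",(233,248),57),("r1 endA",(213,271),53),("smp",(282,310),57),("smp end-",(310,297),53),("smp end+",(255,323),53),("knob",(150,52),67)): print(n,rel(onz(S,s(*u),z)))
b=rel(onz(S,s(233,248),57))
pick(445,-60,0,9)
place(-3,float(b[1])+25)
cv2.imwrite("pics/q2.png",viewer.read_camera("scene"))
```

```text
r1 [ 3.3 20.2]
r1 endA [25.8 19.6]
smp [18.4 84.1]
smp end- [-3.5 92.4]
smp end+ [37.5 73.6]
knob [ -85.2 -155.3]
picked: width 19.06374040488008 pad 29.999727308750153 t 16.3583
joint
pre [ 1.15  0.51 -1.29  2.32  1.81  0.46 -0.03] 18.55750167049914 18.1333
in [ 0.5 -0.5  0.1] 18.584928773572997
out t 21.25
```

Run:
```python
from h import *
pick(450,101,0,8); place(3,-22.5)
pick(450.6,-184,0,8); place(-22,-61.5)
a=viewer.read_camera("scene"); cv2.imwrite("pics/s3.png",a); cv2.imwrite("pics/t3.png",viewer.read_camera("top"))
a=cv2.resize(a[100:330,180:400],None,fx=2.6,fy=2.6,interpolation=cv2.INTER_CUBIC); cv2.imwrite("pics/s3c.png",a)
```

```text
picked: width 33.46971158745502 pad 29.999880194664 t 24.85
lin
pre [ 1.15  0.4  -1.06  2.29  1.86  0.21 -0.01] 33.82429312914595 28.4917
in [-0.2  1.1  0.2] 33.33455325867523
out t 31.4167
picked: width 33.85646207467084 pad 29.99986231327057 t 35.075
joint
pre [ 1.4   0.47 -1.23  2.31  1.77  0.23  0.22] 33.68165768913289 36.7167
in [ 1.  -0.1 -0.2] 33.872138766141354
out t 39.6583
```

View pics/s3c.png

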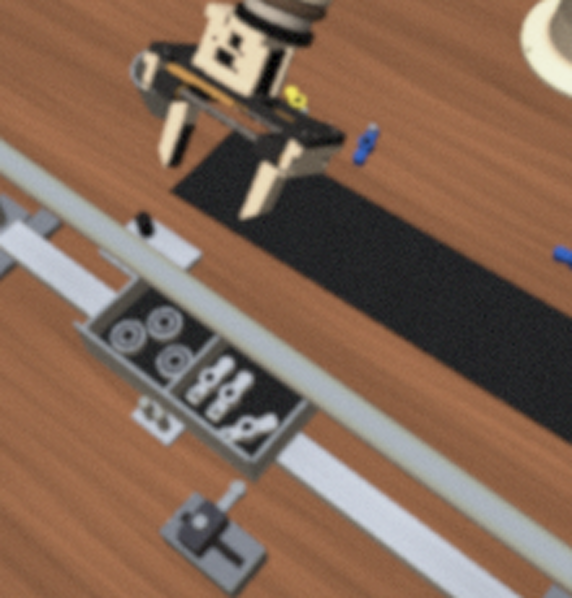

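All four objects lie flat in their correct bins: three bearings and three rockers, nothing stacked. Now I'll grip the knob and push, feeling for the roller.

```bash
cat > push.py <<'E'
from h import *
k=np.r_[rail(-90,-165),0]; Y=RZ.apply([0,1,0]); r=(RZ*R.from_rotvec(down(np.pi,.25))).as_rotvec()
f=lambda: robot.get_force()@Y
try:
    robot.move_pose([k[0]-30,k[1],150],r); robot.move_linear([k[0]-8,k[1],100],velocity=200)
    robot.move_linear([k[0],k[1],46],velocity=120)
    robot.clamp(); print("width",robot.get_gripper_width(),robot.get_force().round(1),robot.get_clock())
    p0=robot.get_tcp_pos(); robot.move_linear(p0+88*Y,velocity=80); print("88",f().round(2))
    log=[]; d=88
    while d<118:
        d+=2; robot.move_linear(p0+d*Y,velocity=25); log.append((d,f().round(2))); 
        if len(log)>4 and log[-1][1]-min(v for _,v in log)>3 : break
    print(log,robot.get_clock())
except robot.Unreachable as e: print("unreach",e,robot.get_tcp_pos(),robot.get_clock())
E
python3 push.py
```

```text
width 17.49597832095575 [ 0.8  0.3 -0.2] 42.9
88 1.32
[(90, np.float64(-1.24)), (92, np.float64(-0.97)), (94, np.float64(-1.11)), (96, np.float64(-4.22)), (98, np.float64(-4.6)), (100, np.float64(-4.06)), (102, np.float64(-2.54)), (104, np.float64(-0.44))] 46.15
```

Run:
```python
from h import *
Y=RZ.apply([0,1,0]); p=robot.get_tcp_pos()
for d in (2,4,6,8):
    robot.move_linear(p+d*Y,velocity=25); print(104+d,(robot.get_force()@Y).round(2))
robot.gripper_open(); robot.pause(.3)
q=robot.get_tcp_pos(); robot.move_linear(q+[-15,0,70],velocity=200); robot.move_linear(robot.get_tcp_pos()+[-100,0,60],velocity=250)
S=viewer.read_camera("scene"); T=viewer.read_camera("top"); cv2.imwrite("pics/s4.png",S); cv2.imwrite("pics/t4.png",T)
a=cv2.resize(S[190:320,190:330],(560,520),interpolation=cv2.INTER_CUBIC); cv2.imwrite("pics/s4c.png",a)
print(robot.get_clock())
```

```text
106 1.7
108 2.19
110 2.5
112 1.87
49.95
```

View pics/s4c.png

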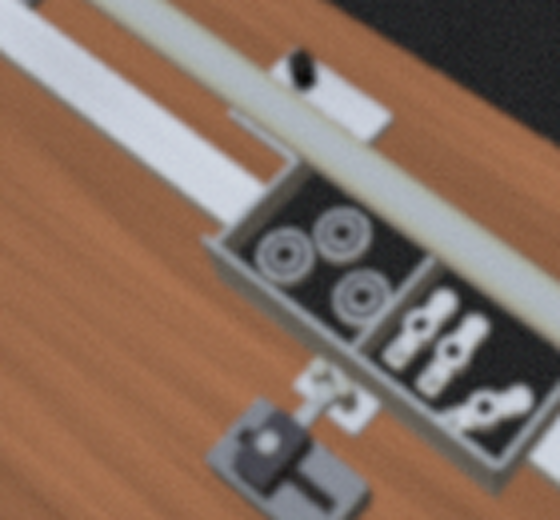

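The roller tip at (332,392) sits between the two pins at about (323,376) and (349,405), and all parts are still flat in their bins. One quick numeric check of travel before handing in.

Run:
```python
from h import *
S=viewer.camera_params("scene"); Y=RZ.apply([0,1,0])
for a,b,z in(((128,337),(285,255),53),((165,323),(343,233),53),((175,362),(361,297),53)):
    A=onz(S,(180+a[0]/2.6,100+a[1]/2.6),z);B=onz(S,(190+b[0]/4,190+b[1]/4),z);print(((B-A)@Y).round(1))
pm=onz(S,(190+336/4,190+390/4),60); rt=onz(S,(190+332/4,190+392/4),58); print("roller-notch y",((rt-pm)@Y).round(1))
robot.job_done(); print(robot.get_clock())
```

```text
113.4
114.0
112.8
roller-notch y -1.7
the job is handed in; nothing more can be done
the job is handed in; nothing more can be done
```

Job handed in at about 50 s of the 72 s limit: both bearings and both rockers lie flat in their matching bins (released about 20 mm above the floor, under the pipe, because the opened fingers don't fit inside a bin), and the carrier was pushed about 113 mm until the roller sat between its pins, then let go.

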